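# Swing the camera rail home against its stop and latch it

## Robot

A 6-joint arm with a two-finger parallel gripper is mounted at the origin on the work surface. World frame = base frame: x ahead of the robot, y to its left, z up, the work surface at z = 0. Lengths are in mm, angles in rad, forces in N, time in s.
With the tool pointing down it reaches from about 275 to 1000 mm from the base axis. Payload 8.4 kg.
Tool frame: the origin (TCP) lies where the fingers leave the gripper's body, on its centre line; the fingertips stand 73 mm ahead of it and the grasp point (between the pads) lies 54 mm ahead of it (grip_point_offset is the distance from the TCP to the grasp point, in mm); z points along the fingers, y is the direction in which the jaws open and shut (so a half turn about z gives the same grasp; the last joint's range is limited). The gripper opens to 85 mm and grips with 20 to 120 N. Pads are 22 mm wide; open, the fingers measure 114 mm over their backs; the gripper's body (76 mm by 85 mm) begins 54 mm behind the grasp point. The pads swing forward as they close: fully open they stand 13 mm farther back than shut.
Start: joints at [-1.214, 0.353, 1.633, -0, 1.155, -0.002], TCP at [219.468, -585.203, 303.881] pointing down, gripper open.
Joint ranges: [-2.63, 2.63], [-0.92, 2.1], [0.06, 2.66], [-1.3, 4.44], [0, 2.69], [-3.02, 3.02]. Speed limits (rad/s): [2.22, 2.22, 2.79, 3.14, 3.14, 3.14].

## Interface

Orientations are given as [roll, pitch, yaw] about the fixed x, y, z axes, in that order (R = Rz(yaw) Ry(pitch) Rx(roll)).
In Python, from rig import sense, grab_frame, sign_off, grip_point_offset gives the robot as it stands. The module is installed in compiled form; this text tells all that it offers.
- The arm moves only by the tool drive_tool, never from a script. Its argument "targets" is one flat list of numbers, 7 for each row, row after row: the shift along the tool's x, y, z in m, then the turn, a rotation vector about the tool's x, y, z in rad, then the opening, from 0 (shut) to 1 (fully open). In form: [tx, ty, tz, wx, wy, wz, grip, tx, ty, tz, wx, wy, wz, grip, ...]. A call has 1 to 12 rows; each row is the pose to reach, as a shift and turn from the pose commanded when the call began, along the tool's axes at that moment; what a row does not reach only later rows make up. A row lasts 1/12 s, in which the tool goes at most 41.7 mm and 7.16 degrees, less where a joint would pass 70% of its speed; a pose out of reach is approached as far as the arm can. A call with a gripper value outside its range is refused whole. The fingers move at their own pace and stop on an object; "force" is the grip in N (left out, the last holds). Time passes only in rows, so rows that repeat a pose let the fingers close. It gives the time, the measured TCP pose, the force and the opening at its end, in the units of the state.
- sense(): the state, without advancing time (a new reading comes with each control period).
- grab_frame(name): name is "scene" or "top" or "wrist"; returns a dict with "color" (400x640x3 uint8, blue, green, red), "vertical_fov" (degrees; the focal length in pixels is half the picture's height over the tangent of half this angle, whatever the lens; pixels are square), "cx", "cy" (the principal point, pixels), "world_from_camera" (4x4, takes a point from camera to world coordinates). Camera axes: x right, y down, z forward; pixel columns grow to the right and rows downward; lengths in mm; the calibration is good to about 2 mm. A picture is of the moment at which its call begins. There is no depth.
- sign_off(): hands the job in, once; it reports no verdict.
The state is a dict: "clock": time; "qpos": joint angles; "qvel": joint speeds; "joint_efforts": joint torques, N m; "eef_pos": TCP position; "tcp_rot": TCP orientation; "contact_force": force on the tool from outside, world axes, zero at the start; "wrist_torque": the same for the moment, N m; "opening": opening from 0.0 (shut) to 1.0 (fully open).
Only numpy, scipy, OpenCV 4.12 (cv2) and the standard library are available. Lean on these libraries where they do the work, as an engineer would, in place of code of your own. Each camera call takes 0.05 s, during which the arm holds its last target. There are 200 camera calls.

## Task

Swing the camera rail round on its pivot pin, keeping it flat on the plate and on the pin, until it meets the steel stop button, and with the latch still open press it firmly against the button for a moment (a push of about 15 N, never over 25 N). Then turn the latch fully closed along the rail so that it stays trapped at the stop, and let go. Leave the other things on the plate and table where they are.

Things in the scene. Friction and masses are not known exactly. Their poses are not given: they have to be found in the camera images.
- plate: Fixed dark metal base plate, 440 x 250 x 12 mm. Origin: on the table, on the axis of its upright steel pivot pin (12 mm diameter, 30 mm high above the plate), at the plate's left end seen from the robot. x runs along the plate from the pin towards the stop at the right end, y across it, roughly away from the robot, z up. It spans x -50 to 390, y -150 to 100 mm.
- rail: Camera rail: loose aluminium bar 310 x 30 x 20 mm, 0.45 to 0.7 kg, flat on the plate, its 13 mm hole over the pin. Origin: hole centre, underside; x to the free end (x -20 to 290, y -15 to 15 mm). A camera is fixed on it (x 40 to 100 mm, up to 90 mm high). It starts turned 0.22 to 0.45 rad clockwise of plate x, nearer the robot; home is -0.06 to 0.06 rad. Friction (more if pressed down) takes 1 to 9 N of a push.
- rail_end (a point): Centre of the rail's free end face, half-way up: 10 mm above its underside, 22 mm above the table.
- stop: End stop: fixed aluminium track at the plate's right end. Its origin is on the pin axis at the plate's top (12 mm above the table), axes as the plate's. A black carriage on it, with the round steel stop button and the latch, is clamped firmly c = -14 to +14 mm along y from mid-track. c is not measured: find the button by feel.
- button_mid (a point): Where the tip of the stop button (8 mm radius, facing -y, the robot's side) is when c = 0: at x 268, y 15 mm in the frame of stop, 10 mm above the plate's top. Fixed to the track: the real tip is c (-14 to +14 mm, unmeasured) farther along y. When the rail's +y side face touches it, its other side face is 30 mm to -y of it.
- latch_mid (a point): Where the latch's upright turning axis meets the arm's underside when c = 0: x 316, y -23 mm in the frame of stop, 8 mm above the plate's top, beyond the rail's free end. The real axis is c farther along y. The steel arm is 66 mm long, 12 wide, 12 high; on it, 58 mm from the axis, stands a round black peg 12 mm in diameter, reaching from 20 to 65 mm above the plate's top.
- latch (a joint): Latch angle. 0: fully open, arm points 60 degrees clockwise from the stop's +x (30 degrees past -y). Grows as it turns clockwise from above; at its end, 2.094 rad, it is closed: arm points to -x along the rail's robot-side face, 2 mm clear of it, which needs the rail home. Starts at 0 to 0.4; stays where left; takes about 1 N at the peg.
- vial: Bystander: small amber vial, 26 mm diameter, 55 mm tall, standing on the plate beyond the rail. Origin at the centre of its underside.
- lens_cap: Bystander: black lens cap, disc 48 mm diameter, 12 mm high, lying on the robot's side of the plate near the pin. Origin at the centre of its underside.
- hex_key: Bystander: small steel hex key, about 86 x 28 x 6 mm, lying on the far edge of the plate. Origin at the centre of its underside.
- screwdriver: Bystander: screwdriver lying on the table to the left. Origin at the centre of its underside.
- slide_box: Bystander: grey slide box, 85 x 85 x 32 mm, on the table to the left. Origin at the centre of its underside.
- beaker: Bystander: small glass beaker, 56 mm diameter, 70 mm tall, on the table to the right. Origin at the centre of its underside.
- lens_mount: Bystander: lens on a post with a round foot, 56 mm diameter, 92 mm tall, on the table to the right. Origin at the centre of its underside.

How it is judged (in metres and radians):
On the way, in this order (a step that is already met when the one before it is completed fails the run):
1. the rail, flat on the plate and on its pin, is pressed against the stop with at least 3 N for 0.3 s while the latch is still open (contact force between rail and stop above 3 N and value of joint latch below 0.9 rad and y of rail_end in the frame of stop above -0.02 m and horizontal distance between rail and plate below 0.003 m), for 0.3 s.
2. the latch is turned closed along the rail (value of joint latch above 2 rad), for 0.2 s.
At the end, for the whole second after the job is handed in: The latch is closed (joint above 2.0 of 2.094 rad) with the rail's free end between it and the stop button (end centre within 20 mm of mid-track line, which covers every carriage setting); the rail is on its pin (within 3 mm), flat (end no more than 4 mm raised, tilt under 0.05 rad) and at rest (value of joint latch above 2 rad and y of rail_end in the frame of stop between -0.02 and 0.02 m and horizontal distance between rail and plate below 0.003 m and height (world z) of rail_end below 0.026 m and angle between rail's own z axis and vertical below 0.05 rad and linear speed of rail below 0.01 m/s); the robot touches nothing.
It fails at once if the rail is pressed on the stop or its latch with more than 25 N (contact force between rail and stop above 25 N).
It fails at once if the rail is lifted, tipped or pulled off its pin (angle between rail's own z axis and vertical above 0.1 rad or height (world z) of rail_end above 0.037 m or horizontal distance between rail and plate above 0.006 m).
It fails at once if a bystander is moved more than 20 mm (distance of any of vial, lens_cap, hex_key, screwdriver, slide_box, beaker, lens_mount from where it was at the start of the episode above 0.02 m).
It also fails if it takes over 54 s, if anything falls off the work surface, if the arm or the gripper's body presses on something with over 40 N, if the wrist force passes 120 N, or if a joint passes its speed limit or range.

## Working session

There is one attempt and no reset: what is moved stays moved. The work goes in short steps, Python scripts to look and compute and a tool call to move; the robot and the scene stay as the last step left them, time stands still between calls to the robot, and variables do not carry over. Pictures are saved under pics/ and viewed, about 8 in all and at most 12, crops included, and the job is handed in when it is done.

Besides the shell and the picture viewer there is one more tool, called after ">>>" in YAML: its name, and indented under it one key for each argument. drive_tool: Moves the arm, as the interface text tells. Its arguments: {"type":"object","properties":{"targets":{"type":"array"},"force":{"type":"number"}},"required":["targets"]}

```bash
mkdir -p pics
cat > h.py <<'E'
import numpy as np,cv2
from rig import *
def save(n,f):
    d=grab_frame(n); cv2.imwrite('pics/'+f+'.png',d['color']); np.save('pics/'+f+'.npy',np.array([d['vertical_fov'],d['cx'],d['cy']]+list(np.array(d['world_from_camera']).ravel())))
def cal(f):
    a=np.load('pics/'+f+'.npy'); T=a[3:].reshape(4,4); return 200/np.tan(np.radians(a[0]/2)),a[1],a[2],T
def px2w(f,u,v,z):
    F,cx,cy,T=cal(f); d=T[:3,:3]@np.array([(u-cx)/F,(v-cy)/F,1]); o=T[:3,3]; return o+d*(z-o[2])/d[2]
def w2px(f,p):
    F,cx,cy,T=cal(f); q=T[:3,:3].T@(np.array(p)-T[:3,3]); return q[0]/q[2]*F+cx,q[1]/q[2]*F+cy
E
python3 - <<'E'
from h import *
save('top','top0');save('scene','scene0')
s=sense();print(s, grip_point_offset)
print(cal('top0'))
E
```

```text
{'clock': 0.1, 'qpos': array([-1.21438759e+00,  3.53571564e-01,  1.63404169e+00, -2.57352956e-05,
        1.15522163e+00, -2.42646824e-03]), 'qvel': array([ 2.87276534e-04, -2.47525398e-04, -1.68587552e-04,  5.97057193e-05,
       -1.51746507e-03,  3.14054504e-04]), 'joint_efforts': array([ 1.33670543e-03, -6.06352258e+01, -3.42817819e+01,  1.24968801e-05,
        3.94956849e-03,  4.47058812e-05]), 'eef_pos': array([ 219.35213367, -584.88712179,  303.24901639]), 'tcp_rot': array([-3.14035037e+00,  2.05176072e-05,  3.58845626e-01]), 'contact_force': array([ 0.48882911,  0.62974428, -0.4478512 ]), 'wrist_torque': array([ 0.01033619, -0.02274649,  0.02273726]), 'opening': 0.9981180595806911} 53.900000000000006
(np.float64(362.01050801034785), np.float64(314.1365471382463), np.float64(195.7093526579571), array([[ 1.34972059e-02, -9.96450232e-01,  8.30948928e-02,
         5.36864333e+02],
       [-9.99896898e-01, -1.30430476e-02,  6.00598311e-03,
        -1.96043238e+01],
       [-4.90085262e-03, -8.31673896e-02, -9.96523541e-01,
         1.01789032e+03],
       [ 0.00000000e+00,  0.00000000e+00,  0.00000000e+00,
         1.00000000e+00]]))
```

View pics/top0.png

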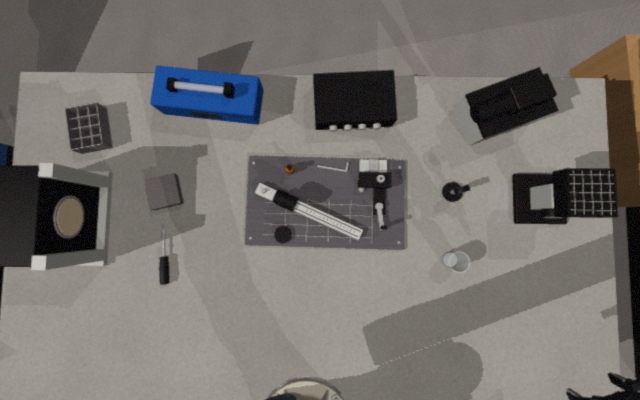

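View pics/scene0.png

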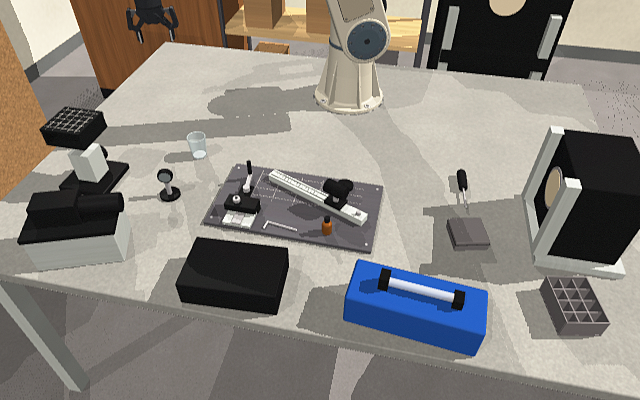

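Top view: plate at about (246–407, 155–248), pin near (262,189), rail free end near (362,234), latch with peg near (380,207–228). I'll enlarge the top view.

Run:
```python
from h import *
im=cv2.imread('pics/top0.png')[145:260,240:415]
cv2.imwrite('pics/c0.png',cv2.resize(im,None,fx=4.5,fy=4.5,interpolation=cv2.INTER_CUBIC))
```

```text
(no output)
```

View pics/c0.png

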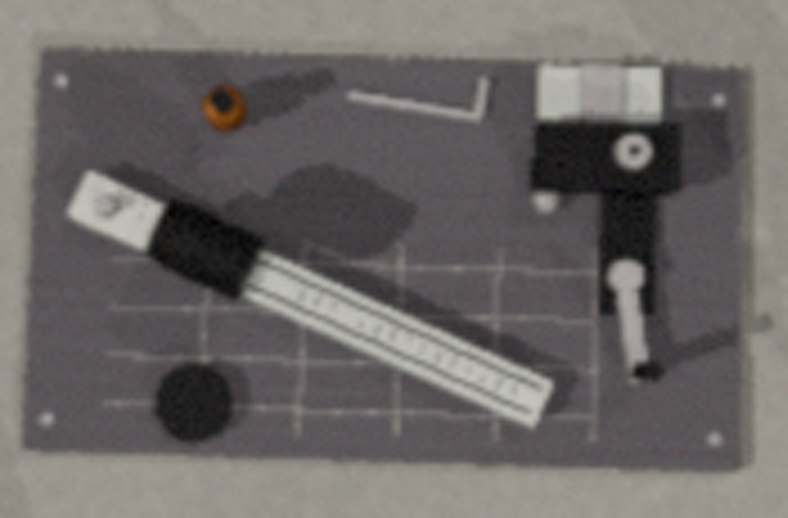

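The enlarged view shows plate corners at (42,50), (750,68), (745,468) and (25,450), rail end corners at (553,380) and (533,428), the latch axis at (627,275), the peg at (648,370) and the button at (546,202).

Run:
```python
from h import *
f='top0'
W=lambda c,z: px2w(f,c[0]/4.5+240-.4,c[1]/4.5+145-.4,z)[:2]
P=np.array([W(c,12) for c in [(42,50),(750,68),(745,468),(25,450)]])
L=np.array([(-50,100),(390,100),(390,-150),(-50,-150)],float)
print(P.round(), [np.linalg.norm(P[i]-P[(i+1)%4]).round() for i in range(4)])
pc,lc=P.mean(0),L.mean(0)
A,B=L-lc,P-pc
th=np.arctan2((A[:,0]*B[:,1]-A[:,1]*B[:,0]).sum(),(A*B).sum())
R=np.array([[np.cos(th),-np.sin(th)],[np.sin(th),np.cos(th)]]); o=pc-R@lc
print('th',th,'pin',o); np.save('plate.npy',[o[0],o[1],th])
for n,c,z in [('pin',(112,204),42),('e1',(553,380),32),('e2',(533,428),32),('axis',(627,275),36),('peg',(648,370),77),('button',(546,202),30),('cap',(195,401),12+12),('vial',(222,100),67),('r1',(92,170),32),('r2',(67,212),32),('cam',(205,250),90)]:
    w=W(c,z); print(n,w.round(1),(R.T@(w-o)).round(1))
```

```text
[[ 731.  172.]
 [ 726. -271.]
 [ 478. -266.]
 [ 483.  175.]] [np.float64(443.0), np.float64(248.0), np.float64(441.0), np.float64(249.0)]
th -1.5840150597495621 pin [631.69673691 122.11425898]
pin [632.2 121.1] [1.1 0.5]
e1 [ 530.1 -145.9] [269.4 -98. ]
e2 [ 501.3 -134. ] [ 257.8 -127. ]
axis [ 593.8 -189.8] [312.4 -33.8]
peg [ 536.9 -194.7] [318.1 -90.6]
button [ 638.  -141.7] [263.7   9.8]
cap [514.4  70.2] [  53.4 -116.6]
vial [692.2  54.1] [67.2 61.4]
r1 [653.8 135.2] [-13.4  22. ]
r2 [627.9 149.8] [-27.6  -4.1]
cam [601.8  60.3] [ 62.2 -29.1]
```

```bash
cat >> h.py <<'E'
import json,os
from scipy.spatial.transform import Rotation as Ro
o3=np.load('plate.npy') if os.path.exists('plate.npy') else None
def pl(x,y):
    c,s=np.cos(o3[2]),np.sin(o3[2]); return o3[0]+c*x-s*y,o3[1]+s*x+c*y
def plinv(X,Y):
    c,s=np.cos(o3[2]),np.sin(o3[2]); a,b=X-o3[0],Y-o3[1]; return c*a+s*b,-s*a+c*b
def rel(cur,tgt):  # (x,y,z mm,yaw) tool straight down -> tool shift m, turn about tool z
    R=Ro.from_euler('xyz',[np.pi,0,cur[3]]); d=R.inv().apply(np.array(tgt[:3])-cur[:3])/1000
    return np.r_[d,-(tgt[3]-cur[3])].round(4)
def railpose(a,r,d,z):  # tool beside rail at angle a (plate), radius r, d off its centreline on robot side
    x,y=r*np.cos(a)+d*np.sin(a), r*np.sin(a)-d*np.cos(a)
    return np.r_[pl(x,y),z,a+o3[2]+np.pi/2]
E
python3 - <<'E'
from h import *
c=np.array([219.468,-585.203,303.881,.3588])
A=railpose(-.403,245,42,220);B=A.copy();B[2]=91
print(A,rel(c,A),rel(c,B))
print('peg',pl(318,-90))
E
```

```text
[ 4.94227814e+02 -8.49878784e+01  2.20000000e+02 -4.16218733e-01] [ 0.4329 -0.3719  0.0839  0.775 ] [ 0.4329 -0.3719  0.2129  0.775 ]
peg (np.float64(537.5011652082287), np.float64(-194.66830725364056))
```

>>> drive_tool:
  targets: [0.433, -0.372, 0.084, 0, 0, 0.775, 0, 0.433, -0.372, 0.084, 0, 0, 0.775, 0, 0.433, -0.372, 0.084, 0, 0, 0.775, 0, 0.433, -0.372, 0.084, 0, 0, 0.775, 0, 0.433, -0.372, 0.084, 0, 0, 0.775, 0, 0.433, -0.372, 0.084, 0, 0, 0.775, 0, 0.433, -0.372, 0.084, 0, 0, 0.775, 0, 0.433, -0.372, 0.084, 0, 0, 0.775, 0, 0.433, -0.372, 0.084, 0, 0, 0.775, 0, 0.433, -0.372, 0.084, 0, 0, 0.775, 0, 0.433, -0.372, 0.084, 0, 0, 0.775, 0, 0.433, -0.372, 0.084, 0, 0, 0.775, 0]

```text
clock: 1.1
eef_pos: [454.0, -157.2, 232.1]
tcp_rot: [3.142, -0.0, -0.416]
contact_force: [1.2, -0.1, 0.4]
opening: 0.002
```

Run:
```python
from h import *
s=sense();c=np.r_[s['eef_pos'],s['tcp_rot'][2]]
print(c,s['qvel'].round(2));A=railpose(-.403,245,42,220);print(rel(c,A))
```

```text
[ 4.53986129e+02 -1.57152938e+02  2.32051426e+02 -4.16315916e-01] [ 1.03  0.21 -0.07  0.   -0.14  1.02]
[ 0.0076 -0.0823  0.0121 -0.0001]
```

>>> drive_tool:
  targets: [0, -0.04, 0, 0, 0, 0, 0, 0, -0.04, 0, 0, 0, 0, 0, 0, -0.04, 0, 0, 0, 0, 0, 0, -0.04, 0, 0, 0, 0, 0]

```text
clock: 1.43
eef_pos: [469.5, -122.5, 232.1]
tcp_rot: [3.141, 0.001, -0.415]
contact_force: [-0.6, 0.0, 0.2]
opening: -0.001
```

Run:
```python
from h import *
save('wrist','w1')
s=sense();c=np.r_[s['eef_pos'],s['tcp_rot'][2]]
print(c,s['contact_force'],s['clock']);A=railpose(-.403,245,42,91);print(rel(c,A))
im=cv2.imread('pics/w1.png')
for r in (-20,290):
  for y in (-15,15):
    a=-.403;P=pl(r*np.cos(a)-y*np.sin(a),r*np.sin(a)+y*np.cos(a)); u=w2px('w1',[*P,32]);print(r,y,np.round(u))
    if abs(u[0])<2000: cv2.circle(im,(int(u[0]),int(u[1])),3,(0,0,255),-1)
cv2.imwrite('pics/w1a.png',im)
```

```text
[ 4.69316750e+02 -1.23089683e+02  2.32236064e+02 -4.16353346e-01] [-0.19952033 -0.30777683  0.43786335] 1.4833
[ 7.400e-03 -4.490e-02  1.412e-01 -1.000e-04]
-20 -15 [-36. 148.]
-20 15 [-48. 113.]
290 -15 [318. 149.]
290 15 [318. 113.]
```

View pics/w1a.png

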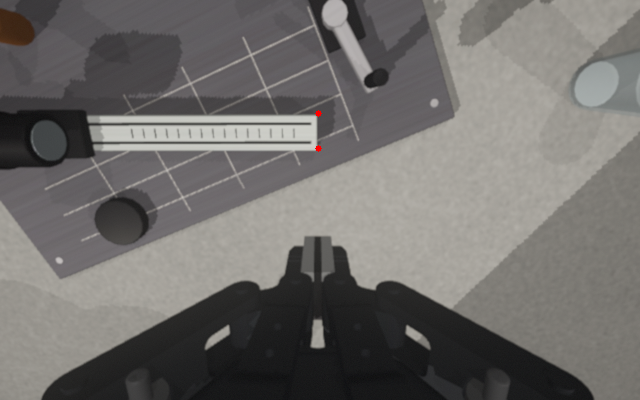

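The wrist view shows the rail end landing on my predicted corners (318,113) and (318,149). The latch axis is at (335,13) and the peg at (377,77).

Run:
```python
from h import *
for n,u,v,z in [('axis',335,13,34),('peg',379,76,77)]:
    w=px2w('w1',u,v,z);print(n,w,plinv(*w[:2]))
```

```text
axis [ 591.19801973 -190.92538764   34.        ] (np.float64(313.5476236860315), np.float64(-36.35731198320535))
peg [ 535.36940324 -197.41412466   77.        ] (np.float64(320.7737558896867), np.float64(-92.0952805576597))
```

>>> drive_tool:
  targets: [0.007, -0.045, 0.04, 0, 0, 0, 0, 0.007, -0.045, 0.04, 0, 0, 0, 0, 0.007, -0.045, 0.08, 0, 0, 0, 0, 0.007, -0.045, 0.11, 0, 0, 0, 0, 0.007, -0.045, 0.13, 0, 0, 0, 0, 0.007, -0.045, 0.14, 0, 0, 0, 0, 0.007, -0.045, 0.14, 0, 0, 0, 0, 0.007, -0.045, 0.14, 0, 0, 0, 0]

```text
clock: 2.15
eef_pos: [494.3, -85.2, 92.6]
tcp_rot: [3.141, 0.0, -0.418]
contact_force: [-0.1, -0.8, -0.3]
opening: -0.001
```

Run:
```python
from h import *
s=sense();c=np.r_[s['eef_pos'],s['tcp_rot'][2]];print(c.round(3),s['contact_force'].round(2),s['clock'],plinv(*c[:2]))
for a in (-.403,-.33,-.26,-.19,-.13,-.10): print(a,rel(c,railpose(a,245,27,91)))
```

```text
[ 4.94291e+02 -8.51880e+01  9.26410e+01 -4.18000e-01] [-0.1  -0.78 -0.27] 2.15 (np.float64(209.10025273712992), np.float64(-134.65370025103238))
-0.403 [ 0.0149 -0.0002  0.0016 -0.0016]
-0.33 [ 0.0328  0.0011  0.0016 -0.0746]
-0.26 [ 0.0501  0.0011  0.0016 -0.1446]
-0.19 [ 6.730e-02 -1.000e-04  1.600e-03 -2.146e-01]
-0.13 [ 0.0819 -0.0021  0.0016 -0.2746]
-0.1 [ 0.0892 -0.0034  0.0016 -0.3046]
```

>>> drive_tool:
  targets: [0.008, 0, 0.001, 0, 0, 0, 0, 0.015, 0, 0.001, 0, 0, 0, 0, 0.021, 0, 0.001, 0, 0, -0.025, 0, 0.027, 0.001, 0.001, 0, 0, -0.05, 0, 0.033, 0.001, 0.001, 0, 0, -0.075, 0, 0.039, 0.001, 0.001, 0, 0, -0.1, 0, 0.045, 0.001, 0.001, 0, 0, -0.125, 0, 0.051, 0.001, 0.001, 0, 0, -0.15, 0, 0.057, 0.001, 0.001, 0, 0, -0.172, 0, 0.063, 0, 0.001, 0, 0, -0.197, 0, 0.067, 0, 0.001, 0, 0, -0.215, 0, 0.067, 0, 0.001, 0, 0, -0.215, 0]

```text
clock: 3.15
eef_pos: [557.2, -111.8, 92.1]
tcp_rot: [-3.142, -0.002, -0.2]
contact_force: [0.0, 0.2, 0.1]
opening: 0.003
```

Run:
```python
from h import *
s=sense();c=np.r_[s['eef_pos'],s['tcp_rot'][2]];print(c.round(3),s['contact_force'].round(2),s['clock'],plinv(*c[:2]))
save('wrist','w2');
c[2]=91
for a in (-.19,-.13,-.10,-.08,-.06,-.05,-.04): print(a,rel(c,railpose(a,245,27,91)))
```

```text
[ 5.57161e+02 -1.11815e+02  9.21460e+01 -2.00000e-01] [0.03 0.18 0.12] 3.15 (np.float64(234.89408350231722), np.float64(-71.43731481068139))
-0.19 [-0.0012  0.0008  0.      0.0029]
-0.13 [ 0.0135  0.0021  0.     -0.0571]
-0.1 [ 0.0209  0.0023  0.     -0.0871]
-0.08 [ 0.0258  0.0024  0.     -0.1071]
-0.06 [ 0.0308  0.0024  0.     -0.1271]
-0.05 [ 0.0332  0.0023  0.     -0.1371]
-0.04 [ 0.0357  0.0022  0.     -0.1471]
```

View pics/w2.png

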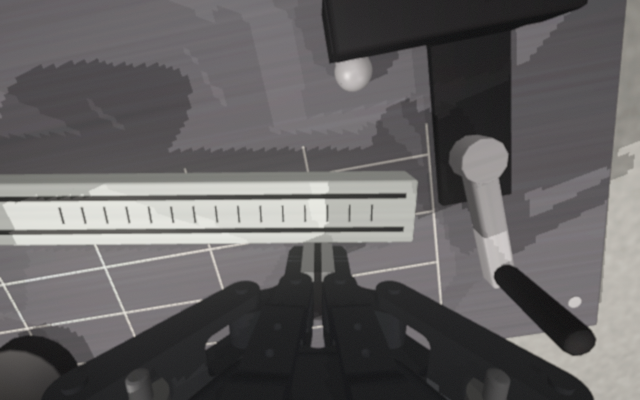

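The rail is against or just ahead of the fingers, with its near edge at row 243. The button tip is at (353,90), well clear, and the latch hangs at right at (478,160).

Run:
```python
from h import *
for n,u,v,z in [('btip',353,92,22),('axis',479,160,34),('pegtop',578,342,77),('re1',415,243,32),('re2',406,178,32)]:
    w=px2w('w2',u,v,z);print(n,np.round(plinv(*w[:2]),1))
```

```text
btip [264.4   2.4]
axis [310.6 -34.1]
pegtop [319.8 -90.3]
re1 [281.2 -68.2]
re2 [280.4 -36.7]
```

>>> drive_tool:
  targets: [0.004, 0.001, 0.001, 0, 0, -0.018, 0, 0.008, 0.001, 0.001, 0, 0, -0.035, 0, 0.012, 0.002, 0.001, 0, 0, -0.05, 0, 0.015, 0.002, 0.001, 0, 0, -0.063, 0, 0.018, 0.002, 0.001, 0, 0, -0.075, 0, 0.02, 0.002, 0.001, 0, 0, -0.083, 0, 0.022, 0.002, 0.001, 0, 0, -0.09, 0, 0.023, 0.002, 0.001, 0, 0, -0.096, 0]

```text
clock: 3.87
eef_pos: [578.0, -118.0, 90.3]
tcp_rot: [3.141, -0.0, -0.105]
contact_force: [-2.0, -0.6, -0.3]
opening: -0.001
```

Run:
```python
from h import *
s=sense();c=np.r_[s['eef_pos'],s['tcp_rot'][2]];print(c.round(3),s['contact_force'].round(2),s['clock'],plinv(*c[:2]))
c[2]=91
for a in (-.09,-.07,-.05,-.04): print(a,rel(c,railpose(a,245,27,91)))
```

```text
[ 5.78015e+02 -1.17956e+02  9.02760e+01 -1.05000e-01] [-1.99 -0.62 -0.32] 3.8667 (np.float64(240.7588534046138), np.float64(-50.503318084839))
-0.09 [ 0.0017  0.0007  0.     -0.0013]
-0.07 [ 0.0066  0.0012  0.     -0.0213]
-0.05 [ 0.0115  0.0015  0.     -0.0413]
-0.04 [ 0.0139  0.0017  0.     -0.0513]
```

>>> drive_tool:
  targets: [0.001, 0, 0, 0, 0, -0.004, 0, 0.002, 0, 0, 0, 0, -0.008, 0, 0.003, 0, 0, 0, 0, -0.012, 0, 0.004, 0, 0, 0, 0, -0.016, 0, 0.005, 0, 0, 0, 0, -0.02, 0, 0.006, 0, 0, 0, 0, -0.024, 0, 0.006, 0, 0, 0, 0, -0.024, 0]

```text
clock: 4.45
eef_pos: [584.0, -118.5, 90.4]
tcp_rot: [-3.142, -0.0, -0.081]
contact_force: [-1.3, -0.2, 0.2]
opening: -0.002
```

>>> drive_tool:
  targets: [0.001, 0, 0, 0, 0, -0.004, 0, 0.001, 0, 0, 0, 0, -0.004, 0, 0.002, 0, 0, 0, 0, -0.008, 0, 0.002, 0, 0, 0, 0, -0.008, 0]

```text
clock: 4.78
eef_pos: [585.8, -118.7, 90.4]
tcp_rot: [3.142, -0.0, -0.073]
contact_force: [-3.3, -1.4, 0.4]
opening: -0.001
```

>>> drive_tool:
  targets: [0.001, 0, 0, 0, 0, -0.004, 0, 0.001, 0, 0, 0, 0, -0.004, 0, 0.002, 0, 0, 0, 0, -0.008, 0, 0.002, 0, 0, 0, 0, -0.008, 0]

```text
clock: 5.12
eef_pos: [588.0, -118.8, 90.4]
tcp_rot: [-3.142, -0.0, -0.065]
contact_force: [-2.6, -1.2, 0.0]
opening: -0.0
```

>>> drive_tool:
  targets: [0.0005, 0, 0, 0, 0, -0.002, 0, 0.001, 0, 0, 0, 0, -0.004, 0, 0.001, 0, 0, 0, 0, -0.004, 0]

```text
clock: 5.37
eef_pos: [588.9, -118.9, 90.4]
tcp_rot: [-3.142, -0.0, -0.061]
contact_force: [-3.1, -2.7, 0.3]
opening: 0.002
```

>>> drive_tool:
  targets: [0.0005, 0, 0, 0, 0, 0, 0, 0.001, 0, 0, 0, 0, 0, 0, 0.001, 0, 0, 0, 0, 0, 0]

```text
clock: 5.62
eef_pos: [590.0, -118.9, 90.4]
tcp_rot: [3.142, -0.0, -0.061]
contact_force: [-2.1, -2.3, 0.2]
opening: 0.001
```

>>> drive_tool:
  targets: [0.0005, 0, 0, 0, 0, 0, 0, 0.001, 0, 0, 0, 0, 0, 0, 0.001, 0, 0, 0, 0, 0, 0]

```text
clock: 5.87
eef_pos: [590.9, -119.0, 90.3]
tcp_rot: [-3.142, -0.0, -0.061]
contact_force: [-1.9, -1.0, 0.0]
opening: -0.002
```

>>> drive_tool:
  targets: [0.0005, 0, 0, 0, 0, 0, 0, 0.001, 0, 0, 0, 0, 0, 0, 0.001, 0, 0, 0, 0, 0, 0]

```text
clock: 6.12
eef_pos: [591.5, -119.0, 90.3]
tcp_rot: [-3.142, 0.001, -0.061]
contact_force: [-4.4, -1.2, 1.2]
opening: -0.0
```

>>> drive_tool:
  targets: [0.0005, 0, 0, 0, 0, 0, 0, 0.0005, 0, 0, 0, 0, 0, 0, 0.0005, 0, 0, 0, 0, 0, 0]

```text
clock: 6.37
eef_pos: [591.6, -119.0, 90.3]
tcp_rot: [-3.141, 0.001, -0.061]
contact_force: [-6.7, -1.8, 3.7]
opening: -0.003
```

>>> drive_tool:
  targets: [0.0005, 0, 0, 0, 0, 0, 0, 0.0005, 0, 0, 0, 0, 0, 0, 0.0005, 0, 0, 0, 0, 0, 0]

```text
clock: 6.62
eef_pos: [591.7, -119.0, 90.3]
tcp_rot: [-3.141, 0.002, -0.061]
contact_force: [-7.8, -1.4, 5.1]
opening: -0.001
```

>>> drive_tool:
  targets: [0.0005, 0, 0, 0, 0, 0, 0, 0.001, 0, 0, 0, 0, 0, 0, 0.001, 0, 0, 0, 0, 0, 0]

```text
clock: 6.87
eef_pos: [591.9, -119.0, 90.2]
tcp_rot: [-3.141, 0.004, -0.061]
contact_force: [-10.8, -2.7, 8.3]
opening: 0.002
```

>>> drive_tool:
  targets: [0.0005, 0, 0, 0, 0, 0, 0, 0.001, 0, 0, 0, 0, 0, 0, 0.001, 0, 0, 0, 0, 0, 0]

```text
clock: 7.12
eef_pos: [592.0, -119.0, 90.2]
tcp_rot: [-3.141, 0.006, -0.061]
contact_force: [-14.4, -1.8, 10.9]
opening: -0.002
```

>>> drive_tool:
  targets: [0.0005, 0, 0, 0, 0, 0, 0, 0.0005, 0, 0, 0, 0, 0, 0, 0.0005, 0, 0, 0, 0, 0, 0, 0.0005, 0, 0, 0, 0, 0, 0, 0.0005, 0, 0, 0, 0, 0, 0, 0.0005, 0, 0, 0, 0, 0, 0, 0.0005, 0, 0, 0, 0, 0, 0, 0.0005, 0, 0, 0, 0, 0, 0]

```text
clock: 7.78
eef_pos: [592.1, -119.0, 90.1]
tcp_rot: [-3.141, 0.007, -0.061]
contact_force: [-15.2, -1.6, 12.2]
opening: -0.003
```

Run:
```python
from h import *
save('wrist','w3');s=sense();c=np.r_[s['eef_pos'],s['tcp_rot'][2]];print(c.round(3),s['contact_force'].round(2),s['clock'],plinv(*c[:2]))
```

```text
[ 5.92140e+02 -1.18975e+02  9.01140e+01 -6.10000e-02] [-15.24  -1.73  11.35] 7.8333 (np.float64(241.5911437746148), np.float64(-36.36600452012356))
```

View pics/w3.png

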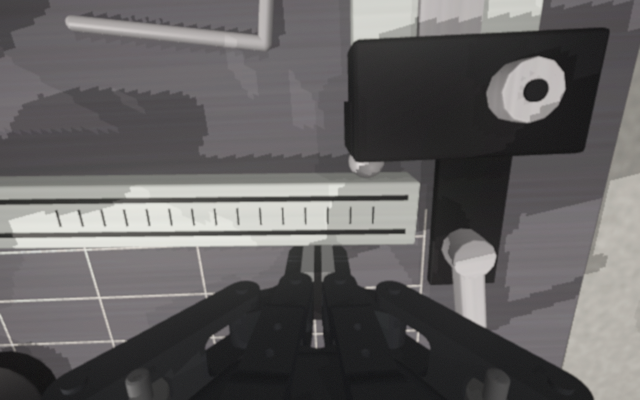

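The rail is against the button at (366,165), with about 15 N held for 0.7 s and the latch still open. I'll back off, rise, and move beside the peg.

Run:
```python
from h import *
for n,u,v,z in [('axis',470,250,34),('re1',418,242,32),('re2',416,180,32)]:
    w=px2w('w3',u,v,z);print(n,np.round(plinv(*w[:2]),1))
s=sense();c=np.r_[s['eef_pos'],s['tcp_rot'][2]]
g=o3[2]+3*np.pi/4+np.pi*0
n=np.array([-1,1])/2**.5
for d in (32,): print(g, c[:3],rel(c,np.r_[pl(*(np.array([319,-91])-d*n)),170,g]),pl(*(np.array([319,-91])-d*n)))
```

```text
axis [310.4 -29.8]
re1 [287.6 -25.7]
re2 [285.3   3.4]
0.7721794304427827 [ 592.14047374 -118.97507939   90.11449161] [-0.0724  0.1036 -0.0799 -0.8332] (np.float64(513.5634970272665), np.float64(-217.98134459436545))
```

>>> drive_tool:
  targets: [-0.005, 0, 0, 0, 0, 0, 0, -0.015, 0, 0, 0, 0, 0, 0, -0.03, 0, 0, 0, 0, 0, 0, -0.035, 0, -0.03, 0, 0, 0, 0, -0.035, 0, -0.065, 0, 0, 0, 0, -0.05, 0.03, -0.08, 0, 0, -0.12, 0, -0.06, 0.06, -0.08, 0, 0, -0.24, 0, -0.072, 0.09, -0.08, 0, 0, -0.36, 0, -0.074, 0.106, -0.08, 0, 0, -0.48, 0, -0.074, 0.106, -0.08, 0, 0, -0.6, 0, -0.074, 0.106, -0.08, 0, 0, -0.72, 0, -0.074, 0.106, -0.08, 0, 0, -0.833, 0]

```text
clock: 8.83
eef_pos: [515.0, -221.0, 170.6]
tcp_rot: [3.14, -0.001, 0.777]
contact_force: [1.2, -0.1, 0.3]
opening: 0.001
```

>>> drive_tool:
  targets: [0, 0, 0, 0, 0, 0, 0, 0, 0, 0, 0, 0, 0, 0, 0, 0, 0, 0, 0, 0, 0]

```text
clock: 9.08
eef_pos: [515.0, -220.4, 170.4]
tcp_rot: [3.141, -0.0, 0.768]
contact_force: [-0.5, 0.4, -0.4]
opening: 0.004
```

Run:
```python
from h import *
save('wrist','w4');s=sense();c=np.r_[s['eef_pos'],s['tcp_rot'][2]];print(c.round(3),s['contact_force'].round(2),s['clock'],plinv(*c[:2]))
```

```text
[ 514.999 -220.353  170.422    0.769] [ 0.01 -0.42  0.14] 9.1333 (np.float64(343.97951414471703), np.float64(-112.16093683389049))
```

View pics/w4.png

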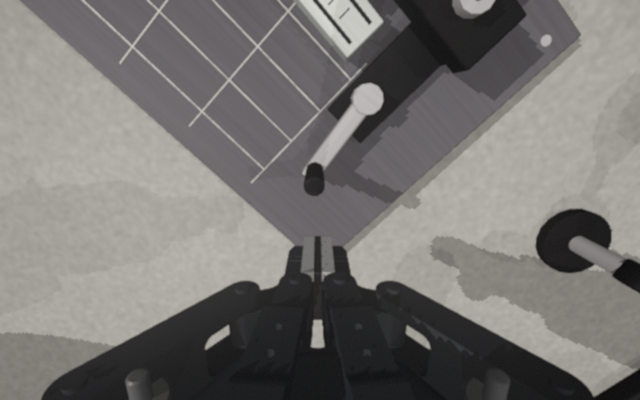

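The fingers (column 318) line up with the peg top (314,187). The latch axis is at (368,98) and the rail end is still at the stop. Next is the sweep path.

Run:
```python
from h import *
for n,u,v,z in [('axis',368,99,34),('pegtop',314,187,77)]:
    w=px2w('w4',u,v,z);print(n,np.round(plinv(*w[:2]),1))
s=sense();c=np.r_[s['eef_pos'],s['tcp_rot'][2]]
n=np.array([-1,1])/2**.5; ax=np.array([314.5,-34.5])
for deg in (-84,-96,-108,-120,-132,-144,-156,-168,-174,-180):
    t=np.radians(deg); p=ax+58*np.array([np.cos(t),np.sin(t)])-17*n
    print(deg,p.round(),rel(c,np.r_[pl(*p),118,c[3]]))
```

```text
axis [313.5 -35.7]
pegtop [322.  -92.6]
-84 [ 333. -104.] [ 0.0137 -0.0025  0.0524 -0.    ]
-96 [ 320. -104.] [ 0.0222 -0.0111  0.0524 -0.    ]
-108 [ 309. -102.] [ 0.0324 -0.0177  0.0524 -0.    ]
-120 [298. -97.] [ 0.0437 -0.0221  0.0524 -0.    ]
-132 [288. -90.] [ 0.0556 -0.024   0.0524 -0.    ]
-144 [280. -81.] [ 0.0678 -0.0234  0.0524 -0.    ]
-156 [274. -70.] [ 0.0795 -0.0203  0.0524 -0.    ]
-168 [270. -59.] [ 0.0903 -0.0149  0.0524 -0.    ]
-174 [269. -53.] [ 0.0952 -0.0113  0.0524 -0.    ]
-180 [269. -47.] [ 0.0997 -0.0073  0.0524 -0.    ]
```

Go down beside the peg, then sweep.

>>> drive_tool:
  targets: [0, -0.002, 0.03, 0, 0, 0, 0, 0, -0.002, 0.052, 0, 0, 0, 0, 0, -0.002, 0.052, 0, 0, 0, 0, 0.007, -0.002, 0.052, 0, 0, 0, 0, 0.014, -0.003, 0.052, 0, 0, 0, 0, 0.018, -0.007, 0.052, 0, 0, 0, 0, 0.022, -0.011, 0.052, 0, 0, 0, 0, 0.027, -0.014, 0.052, 0, 0, 0, 0, 0.032, -0.018, 0.052, 0, 0, 0, 0, 0.038, -0.02, 0.052, 0, 0, 0, 0, 0.044, -0.022, 0.052, 0, 0, 0, 0, 0.044, -0.022, 0.052, 0, 0, 0, 0]

```text
clock: 10.13
eef_pos: [532.7, -173.2, 119.3]
tcp_rot: [3.139, -0.002, 0.772]
contact_force: [-0.1, 0.2, 0.5]
opening: -0.002
```

Run:
```python
from h import *
save('wrist','w5');s=sense();c=np.r_[s['eef_pos'],s['tcp_rot'][2]];print(c.round(3),s['contact_force'].round(2),s['clock'],plinv(*c[:2]))
```

```text
[ 532.543 -173.652  119.188    0.773] [ 0.53 -0.22  0.54] 10.1833 (np.float64(297.0511389303605), np.float64(-95.23516767646522))
```

View pics/w5.png

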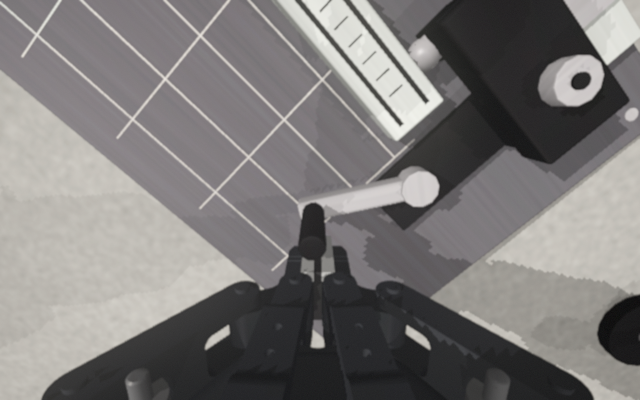

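The peg sits centred at the fingertips (313,240), the latch is about 120° round, and the rail is still at the button. Continuing the sweep.

>>> drive_tool:
  targets: [0.006, -0.002, 0, 0, 0, 0, 0, 0.012, -0.002, 0, 0, 0, 0, 0, 0.018, -0.002, 0, 0, 0, 0, 0, 0.024, -0.001, 0, 0, 0, 0, 0, 0.03, 0, 0, 0, 0, 0, 0, 0.036, 0.002, 0, 0, 0, 0, 0, 0.041, 0.004, 0, 0, 0, 0, 0, 0.046, 0.007, 0, 0, 0, 0, 0, 0.049, 0.009, 0, 0, 0, 0, 0, 0.051, 0.011, 0, 0, 0, 0, 0, 0.051, 0.011, 0, 0, 0, 0, 0]

```text
clock: 11.1
eef_pos: [576.1, -146.5, 118.4]
tcp_rot: [3.141, -0.001, 0.772]
contact_force: [-0.8, 0.7, -0.2]
opening: -0.0
```

>>> drive_tool:
  targets: [0.001, 0.001, 0, 0, 0, 0, 0, 0.002, 0.002, 0, 0, 0, 0, 0, 0.002, 0.002, 0, 0, 0, 0, 0]

```text
clock: 11.35
eef_pos: [578.2, -146.6, 118.4]
tcp_rot: [3.142, -0.0, 0.772]
contact_force: [-0.1, -0.4, 0.3]
opening: 0.0
```

>>> drive_tool:
  targets: [0.001, 0.001, 0, 0, 0, 0, 0, 0.002, 0.002, 0, 0, 0, 0, 0, 0.002, 0.002, 0, 0, 0, 0, 0]

```text
clock: 11.6
eef_pos: [581.1, -146.5, 118.4]
tcp_rot: [3.141, -0.0, 0.772]
contact_force: [-0.4, -0.7, 0.6]
opening: 0.0
```

>>> drive_tool:
  targets: [0.001, 0.001, 0, 0, 0, 0, 0, 0.0015, 0.0015, 0, 0, 0, 0, 0, 0.0015, 0.0015, 0, 0, 0, 0, 0]

```text
clock: 11.85
eef_pos: [582.8, -146.5, 118.3]
tcp_rot: [-3.141, 0.001, 0.772]
contact_force: [-2.5, -0.5, 1.1]
opening: -0.0
```

>>> drive_tool:
  targets: [0.001, 0.001, 0, 0, 0, 0, 0, 0.001, 0.001, 0, 0, 0, 0, 0, 0.001, 0.001, 0, 0, 0, 0, 0]

```text
clock: 12.1
eef_pos: [583.2, -146.6, 118.1]
tcp_rot: [-3.139, 0.002, 0.772]
contact_force: [-7.5, -2.1, 3.9]
opening: -0.004
```

Run:
```python
from h import *
save('wrist','w6');s=sense();c=np.r_[s['eef_pos'],s['tcp_rot'][2]];print(c.round(3),s['contact_force'].round(2),s['clock'],plinv(*c[:2]))
```

```text
[ 583.192 -146.576  118.118    0.772] [-6.95 -1.76  3.23] 12.15 (np.float64(269.30830450899424), np.float64(-44.948676800142096))
```

View pics/w6.png

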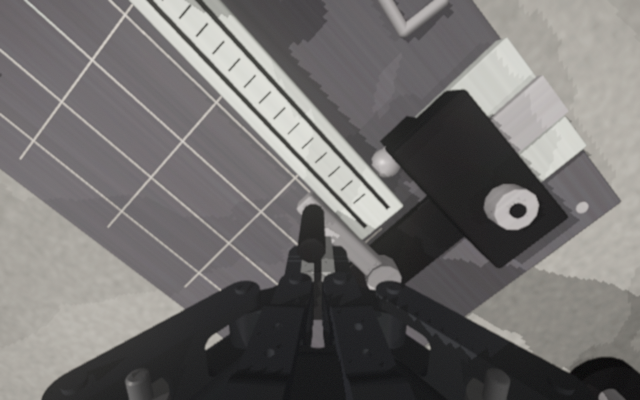

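The latch arm lies along the rail's robot-side face and the force is rising, so it is at its end. I'll give one small extra press, then retreat.

>>> drive_tool:
  targets: [0.0005, 0.0005, 0, 0, 0, 0, 0, 0.0005, 0.0005, 0, 0, 0, 0, 0, 0.0005, 0.0005, 0, 0, 0, 0, 0, 0.0005, 0.0005, 0, 0, 0, 0, 0, -0.01, -0.01, 0, 0, 0, 0, 0, -0.025, -0.025, 0, 0, 0, 0, 0, -0.03, -0.03, -0.03, 0, 0, 0, 0, -0.03, -0.03, -0.07, 0, 0, 0, 0, -0.03, -0.03, -0.11, 0, 0, 0, 0, -0.03, -0.03, -0.13, 0, 0, 0, 0, -0.03, -0.03, -0.13, 0, 0, 0, 0, -0.03, -0.03, -0.13, 0, 0, 0, 0]

```text
clock: 13.15
eef_pos: [543.0, -146.1, 249.9]
tcp_rot: [3.138, -0.002, 0.772]
contact_force: [-0.3, -0.4, -1.1]
opening: -0.001
```

Run:
```python
from h import *
save('wrist','w7');s=sense();c=np.r_[s['eef_pos'],s['tcp_rot'][2]];print(c.round(3),s['contact_force'].round(2),s['clock'])
```

```text
[ 542.169 -145.876  248.382    0.772] [-1.24 -0.56 -0.3 ] 13.2
```

View pics/w7.png

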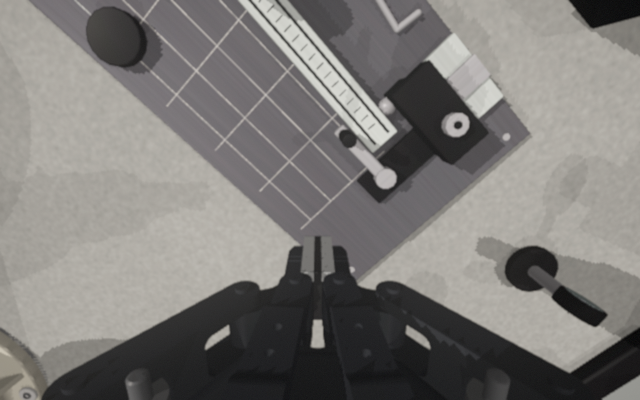

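The arm is clear and the latch lies along the rail: axis (386,179), peg (347,139), rail end near (385,140). I'll check the angles in numbers.

Run:
```python
from h import *
Q=lambda u,v,z: np.array(plinv(*px2w('w7',u,v,z)[:2]))
a=Q(386,179,34);p=Q(347,138,77);b=Q(340,131,32)
e=(Q(397,130,32)+Q(374,151,32))/2
print(a,p,b,'arm dir deg',np.degrees(np.arctan2(*(p-a)[::-1])),np.degrees(np.arctan2(*(b-a)[::-1])),'end',e)
```

```text
[313.35171045 -35.62643263] [252.54806346 -34.97179601] [250.01643392 -35.49676622] arm dir deg 179.3831543294585 179.88269843045887 end [286.09611579 -11.82796308]
```

Closed (arm at 179–180°), with the rail end at y ≈ -12 mm, inside ±20.

```bash
python3 -c "
from rig import *
print(sense()['clock'],sign_off())"
```

```text
the job is handed in; nothing more can be done
13.2 None
```

I swung the rail to the stop button, pressed it there, closed the latch and withdrew the arm. The job was handed in at 13.2 s of 54 s, and the system reports no verdict.

- **Press on the stop:** I held a push of about 15 N at the tool for about 0.7 s with the latch still open. The tool also pressed down about 11–12 N at the same time. I estimate about 8 N reached the button, but I could not measure that force.
- **Latch:** I swept the peg round with the shut fingers until the force rose to about 7 N at its end stop. In the last wrist picture the arm points at 179–180° (180° is fully closed).
- **Rail:** its free end measures about -12 mm in stop y, inside the ±20 mm limit. It sits between the latch and the button.
- **Bystanders:** the lens cap, hex key and lens mount are visible in the last picture and look unmoved. I did not check the others again; the arm's path stayed clear of them.

One disagreement: the latch axis measured about 3 mm short of its given x of 316 mm. This is within camera error and changed nothing.

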